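# Ease the rolling pin out of the half-covered box

### The arm

A 7-joint arm with a two-finger parallel gripper is mounted at the origin on a cart in front of the work surface, level with it; the furniture and walls round the work are solid. World frame = base frame: x ahead of the robot, y to its left, z up, the work surface at z = 0. Lengths are in m, angles in degrees, forces in N, time in s.
With the tool pointing down it reaches from about 0.425 to 0.875 m from the base axis. Payload 4.7 kg.
Tool frame: the origin (TCP) lies between the finger pads; the fingertips stand env.tip_reach ahead of it and the grasp point (between the pads) lies 2 mm behind it (env.tip_reach is the distance from the TCP to the fingertips, in m); z points along the fingers, y is the line along which they close (so a half turn about z gives the same grasp; the last joint's range is limited). The gripper opens to 87 mm and grips with 3 to 60 N. Pads are 19 mm wide; open, the fingers measure 117 mm over their backs; the gripper's body (75 mm by 190 mm) begins 51 mm behind the grasp point.
Start: joints at [73.001, 18.392, -4.016, 83.108, 1.295, 78.541, -3.26], TCP at [0.199, -0.619, 0.24] pointing down, gripper open.
Joint ranges: [-163.93, 163.93], [-17.29, 119.83], [-79.2, 71.16], [3.27, 140.29], [-89.18, 269.18], [5.43, 117.66], [-154.24, 154.24]. Speed limits (degrees/s): [147.25, 147.25, 180, 180, 180, 180, 180].

### API

Orientations are given as [roll, pitch, yaw] about the fixed x, y, z axes, in that order (R = Rz(yaw) Ry(pitch) Rx(roll)).
In Python, from cell import env, read_camera gives the robot as it stands. The module is installed in compiled form; this text tells all that it offers.
- The arm moves only by the shell command python3 -m handwheel 'ROWS' [FORCE]. ROWS is a JSON list of rows, 1 to 8 of them, each of 5 numbers: dx, dy, dz in m, then a turn about the tool's z in degrees, then the finger opening in m; each row is the pose to reach, as a shift and turn from the pose commanded when the command began, along the tool's axes at that moment; what a row does not reach only later rows make up. A row lasts 1/12 s, in which the tool goes at most 0.0417 m and 7.16 degrees, less where a joint would pass 70% of its speed; a pose out of reach is approached as far as the arm can. The fingers move at their own pace and stop on an object; FORCE is the grip in N (left out, the last holds). Time passes only in rows, so rows that do not move let the fingers close. It prints the time, the measured TCP pose, the force, the opening and the grip force at its end. Input that does not fit is refused with a message, and nothing moves.
- env.get_obs(): the state, without advancing time (a new reading comes with each control period).
- read_camera(name): name is "scene" or "top" or "wrist"; returns a dict with "color" (400x640x3 uint8, blue, green, red), "fx", "fy", "cx", "cy" (pixels), "world_from_camera" (4x4, takes a point from camera to world coordinates). Camera axes: x right, y down, z forward; pixel columns grow to the right and rows downward; lengths in m; the calibration is good to about 2 mm. A picture is of the moment at which its call begins. There is no depth.
- env.sign_off(): hands the job in; it is judged then, once.
The state is a dict: "time_s": time; "qpos": joint angles; "joint_velocities": joint speeds; "effort": joint torques, N m; "tool_pos": TCP position; "tool_rot": TCP orientation; "force": force on the tool from outside, world axes, zero at the start; "wrist_torque": the same for the moment, N m; "grip_width": finger opening in m; "grasp_force": force on a finger pad.
Only numpy, scipy, OpenCV 4.12 (cv2) and the standard library are available. Lean on these libraries where they do the work, as an engineer would, in place of code of your own. Each camera call takes 0.05 s, during which the arm holds its last target. There are 200 camera calls.

### The job

Take the dark wooden rolling pin out of the half-covered utensil box: it is longer than the opening, so tilt it and draw it out, its uncovered end first, without forcing or knocking the box. Then hold it level over the middle of the chopping board, clear of the board by about 5 to 15 cm, and finish still holding it there. Leave the other things alone.

Things in the scene. Friction and masses are not known exactly. Their poses are not given: they have to be found in the camera images.
- utensil_box: Light wooden box, fixed on the worktop, 182 (x) by 278 (y) by 80 mm; it stands left or right, the board on the other side. Origin: centre of its underside, z up, y along its length. Its +y half has a white cover; its -y half is open (opening 166 mm in x, 145 mm in y: -131 to +14). Walls 8 mm thick; the -y end wall is 68 mm high, the others 74 mm.
- box_floor (a point): Middle of the box's floor, box frame (0, 0, 8) mm; inside 166 by 262 mm. Two cork rests cross the floor at box y = -85 and +65 mm, 8 mm wide in y, shaped as a shallow V: top at box z = 14 mm in the middle (x = 0), rising to 20 mm at x = 30 mm either side, so that the pin lies centred but rolls sideways under a light push.
- cover_edge (a point): Middle of the cover's free edge, on its top face: box frame (0, +14, 80) mm. The white cover is fixed, 6 mm thick (underside at box z = 74 mm) and spans box y = +14 to +139 mm over the full width.
- open_end_rim (a point): Middle of the top outer edge of the low end wall at the open end: box frame (0, -139, 68) mm.
- rolling_pin: Loose dark wooden rolling pin, 240 mm long (its y axis), 30 mm thick over the middle 176 mm, 16 mm at the ends; 0.10 to 0.21 kg. Origin: its centre, also its centre of mass. It starts on the rests along the box's y, centre 29 mm above the worktop, same way round as the box, +y half under the cover. Can be gripped across its width, e.g. 45 mm from its centre towards -y.
- pin_near_end (a point): Centre of the pin's end face at its own y = -120 mm (the end in the open half at the start).
- pin_covered_end (a point): Centre of the pin's end face at its own y = +120 mm (the end under the cover at the start).
- board: Brown wooden chopping board, 220 (x) by 320 (y) by 21 mm, fixed flat on the worktop. Origin: centre of its underside; its top is at z = 21 mm.
- mug: White mug with dark dots, 82 by 114 by 91 mm, loose bystander at the left. Origin: centre of its underside.
- candle: Small red tea candle in a metal cup, 38 mm wide, 15 mm high, loose bystander at the left. Origin: centre of its underside.
- timer: Red and white kitchen timer, 64 mm wide, 55 mm high, loose bystander at the right. Origin: centre of its underside.
- opener: Bottle opener with a yellow handle, 174 by 41 by 20 mm, lying loose at the right as a bystander. Origin: centre of its underside.

How it is judged:
By the outcome, as a careful person would: the job done as asked, in the order asked, and still so for the second after the job is handed in, while the arm keeps its last pose, push and grip.
It also fails if it takes over 45 s, if anything falls off the work surface, if the arm or the gripper's body presses on something with over 40 N, if the wrist force passes 120 N, or if a joint passes its speed limit or range.

## Working session

There is one attempt and no reset: what is moved stays moved. The work goes in short steps, Python scripts to look and compute and a shell command to move; the robot and the scene stay as the last step left them, time stands still between calls to the robot, and variables do not carry over. Pictures are saved under pics/ and viewed, at most 10 in all, crops included, and the job is handed in when it is done.

```bash
mkdir -p pics
python3 - <<'E'
from cell import env, read_camera
import cv2, numpy as np
o=env.get_obs();print({k:np.round(v,3) for k,v in o.items()},env.tip_reach)
for n in ("scene","top"):
    c=read_camera(n);cv2.imwrite(f"pics/{n}0.png",c["color"]);print(n,c["fx"],c["fy"],c["cx"],c["cy"]);print(np.round(c["world_from_camera"],3))
E
```

```text
{'time_s': np.float64(0.0), 'qpos': array([73.002, 18.439, -4.018, 83.175,  1.295, 78.54 , -3.261]), 'joint_velocities': array([ 0.002,  0.009, -0.066,  0.1  , -0.109,  0.076,  0.064]), 'effort': array([ 1.0000e-03, -4.9129e+01, -4.0300e-01, -3.1253e+01, -6.4000e-02,
        4.4000e-02,  0.0000e+00]), 'tool_pos': array([ 0.199, -0.618,  0.238]), 'tool_rot': array([-1.79892e+02,  5.00000e-03,  1.78090e+01]), 'force': array([-0.381,  1.033, -0.363]), 'wrist_torque': array([-0.055, -0.004, -0.037]), 'grasp_force': np.float64(0.0), 'grip_width': np.float64(0.087)} 0.017
scene 433.6254679180449 433.6254679180449 311.75715603715105 209.7197526113684
[[ 0.518 -0.356  0.778 -0.825]
 [-0.856 -0.203  0.476 -0.752]
 [-0.012 -0.912 -0.41   0.719]
 [ 0.     0.     0.     1.   ]]
top 499.6334503188708 499.6334503188708 325.3893009964555 197.77815891311658
[[-0.207 -0.811  0.548 -0.503]
 [-0.978  0.181 -0.102  0.181]
 [-0.016 -0.557 -0.83   1.472]
 [ 0.     0.     0.     1.   ]]
```

View pics/top0.png

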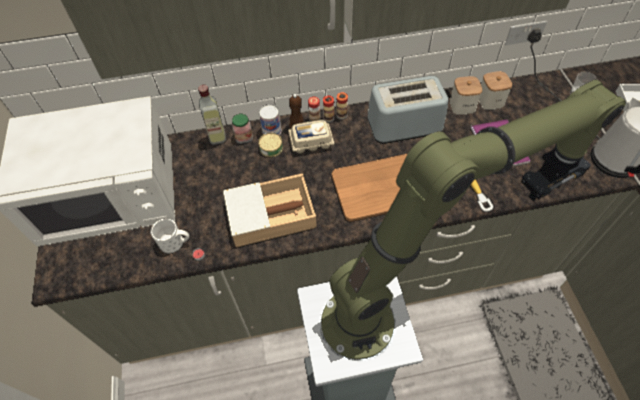

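View pics/scene0.png

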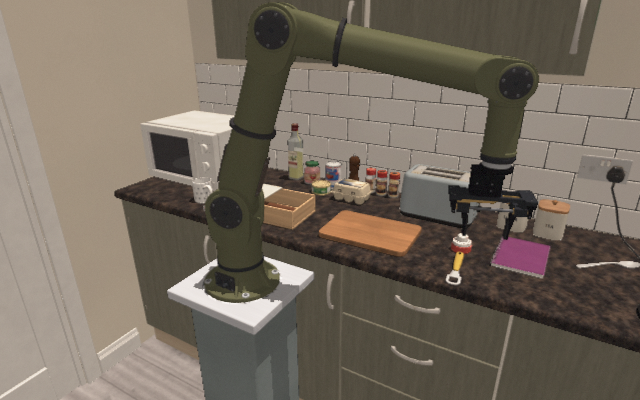

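The top view shows the box at about (270,210), with its cover on the left (world +y) and its open end toward the board at (375,187). The pin lies at about (285,205). I'll zoom in for the corners.

Run:
```python
import cv2
a=cv2.imread("pics/top0.png")[150:270,210:450]
cv2.imwrite("pics/crop1.png",cv2.resize(a[:, :130],None,fx=5,fy=5,interpolation=cv2.INTER_CUBIC))
```

```text
(no output)
```

View pics/crop1.png

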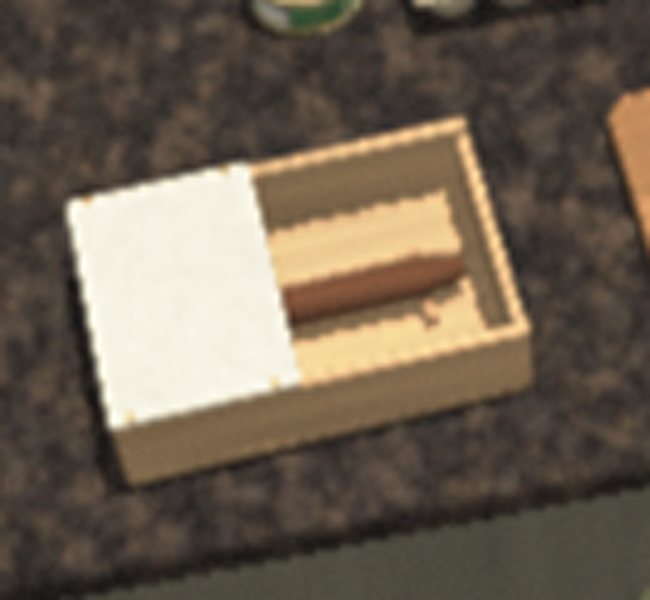

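The crop shows the cover corners at crop px (67,203), (248,163), (299,384) and (112,428). The open-end top corners are (465,118) and (530,328), and the pin's near end is about (465,265). Next I'll cast these onto planes and find the board by mask.

```bash
cat > h.py <<'E'
import numpy as np, cv2
from scipy.spatial.transform import Rotation as R
from cell import env, read_camera
def cast(c,px,z):
    T=c["world_from_camera"];px=np.atleast_2d(px).astype(float)
    d=np.c_[(px[:,0]-c["cx"])/c["fx"],(px[:,1]-c["cy"])/c["fy"],np.ones(len(px))]@T[:3,:3].T
    return T[:3,3]+d*((z-T[2,3])/d[:,2])[:,None]
def tool(o=None):
    o=o or env.get_obs()
    return np.array(o["tool_pos"]),R.from_euler("xyz",o["tool_rot"],degrees=True)
E
python3 - <<'E'
from h import *
c=read_camera("top");np.set_printoptions(precision=4,suppress=True)
f=lambda L:(np.array(L)+.5)/5-.5+[210,150]
cv=cast(c,f([(67,203),(248,163),(299,384),(112,428)]),.08);print("cover",cv)
print("sides",[np.linalg.norm(cv[i]-cv[(i+1)%4]) for i in range(4)])
e=cast(c,f([(465,118),(530,328)]),np.array([.0725]));print("open end",e,np.linalg.norm(e[0]-e[1]))
b=cast(c,f([(130,486),(530,388)]),0.);print("bottom front",b,np.linalg.norm(b[0]-b[1]))
print("pin near axis", cast(c,f([(463,266),(290,304)]),.029))
hsv=cv2.cvtColor(c["color"],cv2.COLOR_BGR2HSV)
print(hsv[187,375],hsv[205,285])
m=cv2.inRange(hsv,np.array([5,100,110]),np.array([18,255,255]));m[:,:328]=0;m[:,440:]=0;m[:150]=0;m[225:]=0
k=max(cv2.findContours(m,0,2)[0],key=cv2.contourArea)
q=cv2.approxPolyDP(k,4,True)[:,0];print(q);print(cast(c,q,.021))
s=read_camera("scene");hs=cv2.cvtColor(s["color"],cv2.COLOR_BGR2HSV);m=cv2.inRange(hs,np.array([5,100,90]),np.array([18,255,255]));m[:,:318]=0;m[:,425:]=0;m[:205]=0;m[255:]=0
k=max(cv2.findContours(m,0,2)[0],key=cv2.contourArea);q=cv2.approxPolyDP(k,4,True)[:,0];print(q);print(cast(s,q,.021)); r=cv2.minAreaRect(cast(s,k[:,0],.021)[:,:2].astype(np.float32));print(r)
E
```

```text
cover [[0.5211 0.3437 0.08  ]
 [0.5274 0.2187 0.08  ]
 [0.3451 0.2101 0.08  ]
 [0.3387 0.3321 0.08  ]]
sides [np.float64(0.12521511080031744), np.float64(0.1824289636358992), np.float64(0.12223837281572789), np.float64(0.18272091073482075)]
open end [[0.5382 0.0654 0.0725]
 [0.3592 0.055  0.0725]] 0.17932294554003445
bottom front [[0.34   0.3337 0.    ]
 [0.3566 0.0579 0.    ]] 0.2763219311316738
pin near axis [[0.4455 0.0864 0.029 ]
 [0.4406 0.2079 0.029 ]]
[ 14 136 204] [ 11 143 134]
[[406 154]
 [332 171]
 [346 217]
 [388 210]
 [399 190]
 [395 180]]
[[ 0.5797 -0.3289  0.021 ]
 [ 0.5629 -0.0448  0.021 ]
 [ 0.3614 -0.0494  0.021 ]
 [ 0.3576 -0.1965  0.021 ]
 [ 0.4296 -0.2572  0.021 ]
 [ 0.4745 -0.2557  0.021 ]]
[[319 234]
 [405 254]
 [421 227]
 [342 210]]
[[ 0.3352 -0.0708  0.021 ]
 [ 0.3525 -0.3777  0.021 ]
 [ 0.5643 -0.3601  0.021 ]
 [ 0.5559 -0.0461  0.021 ]]
((0.4497200846672058, -0.21144695580005646), (0.2494124323129654, 0.3289320468902588), 2.061607837677002)
```

```bash
cat > to.py <<'E'
import sys
from h import *
x=[float(v) for v in sys.argv[1:5]]
p,r=tool(); d=r.inv().apply(np.array(x[:3])-p)
y=np.degrees(np.arctan2(*r.as_matrix()[[1,0],0]))
o=env.get_obs()
print("shift",np.round(d,4),"turn",round((y-x[3]+180)%360-180,2),"t",o["time_s"],"pos",np.round(p,4),np.round(o["tool_rot"],2),"w",o["grip_width"],"gf",o["grasp_force"],"F",np.round(o["force"],1),"q",np.round(o["qpos"],0))
E
python3 -m handwheel '[[0.05,-0.03,-0.005,-7,0.087],[0.1,-0.06,-0.01,-14,0.087],[0.15,-0.09,-0.02,-21,0.087],[0.2,-0.13,-0.02,-28,0.087],[0.2,-0.13,-0.02,-35,0.087],[0.2,-0.13,-0.02,-37,0.087]]'
python3 to.py 0.5 -0.2 0.26 60
```

```text
time_s: 0.7
tool_pos: [0.352, -0.4304, 0.2599]
tool_rot: [180.0, -0.1, 55.3]
force: [0.4, -0.1, -0.8]
grip_width: 0.0872
grasp_force: 0.0
shift [ 2.737e-01 -9.400e-03  2.000e-04] turn -4.69 t 0.7 pos [ 0.352  -0.4304  0.2599] [ 1.7997e+02 -5.0000e-02  5.5310e+01] w 0.08715844156673505 gf 0.0 F [ 0.4 -0.1 -0.8] q [ 63.   7. -16.  95.   2.  79.  12.]
```

```bash
python3 -m handwheel '[[0.04,0,0,-5,0.087],[0.08,0,0,-10,0.087],[0.12,0,0,-15,0.087],[0.16,0,0,-20,0.087],[0.2,0,0,-25,0.087],[0.24,0,0,-30,0.087],[0.27,-0.01,0,-35,0.087],[0.27,-0.01,0,-38,0.087]]'
python3 to.py 0.441 0.155 0.22 93.3
```

```text
time_s: 1.37
tool_pos: [0.5, -0.1984, 0.2599]
tool_rot: [179.9, -0.2, 93.7]
force: [-0.5, 0.6, 0.2]
grip_width: 0.0867
grasp_force: 0.0
shift [ 0.3563 -0.0359  0.0411] turn 0.43 t 1.3667 pos [ 0.5    -0.1984  0.2599] [179.89  -0.21  93.73] w 0.08672678038873831 gf 0.0 F [-0.5  0.6  0.2] q [ 48.   6. -31.  96.   3.  78.  20.]
```

```bash
python3 -m handwheel '[[0.04,-0.004,0,0,0.087],[0.08,-0.008,0,0,0.087],[0.12,-0.012,0,0.2,0.087],[0.16,-0.016,0,0.4,0.087],[0.2,-0.02,0,0.4,0.087],[0.24,-0.024,0,0.4,0.087],[0.28,-0.028,0,0.4,0.087],[0.315,-0.032,0,0.4,0.087]]'
python3 -m handwheel '[[0.03,-0.003,0.02,0,0.087],[0.04,-0.004,0.04,0,0.087],[0.04,-0.004,0.04,0,0.087]]'
python3 to.py 0.441 0.155 0.031 93.3
python3 - <<'E'
from h import *
for n in("top","wrist"):
    c=read_camera(n);np.save(f"pics/{n}.npy",c,allow_pickle=True);cv2.imwrite(f"pics/{n}2.png",c["color"])
E
```

```text
time_s: 2.03
tool_pos: [0.4485, 0.1082, 0.2597]
tool_rot: [180.0, 0.0, 92.5]
force: [0.4, 0.5, -0.1]
grip_width: 0.0868
grasp_force: 0.0
time_s: 2.28
tool_pos: [0.4407, 0.1482, 0.2167]
tool_rot: [-179.7, 0.0, 92.8]
force: [-0.2, -0.4, 0.0]
grip_width: 0.0868
grasp_force: 0.0
shift [0.0068 0.0015 0.1857] turn -0.52 t 2.2833 pos [0.4407 0.1482 0.2167] [-179.72    0.     92.78] w 0.08676365064118052 gf 0.0 F [-0.2 -0.4  0. ] q [ 32.  -2. -51. 108.  -2.  73. -16.]
```

View pics/wrist2.png

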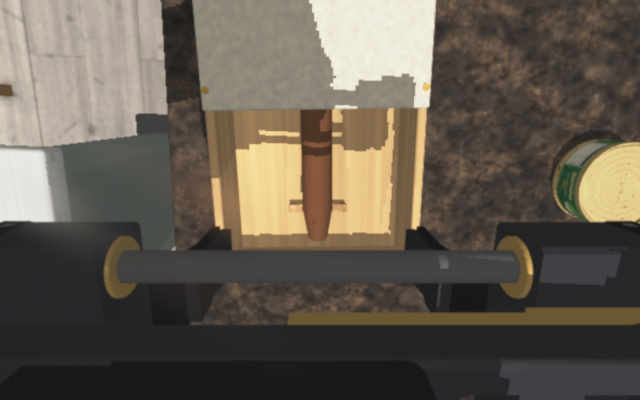

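The wrist view shows the pin running from (316,110) at the cover edge to its near end at (317,238). The cover edge runs from (196,108) to (431,108). I'll cast these points to check the pose.

Run:
```python
from h import *
np.set_printoptions(precision=4,suppress=True)
c=np.load("pics/wrist.npy",allow_pickle=True).item()
print(cast(c,[(196,108),(431,108)],.08)); print("pin",cast(c,[(316.5,112),(316.5,200),(317,238)],.029)); print("rest",cast(c,[(289,205),(346,205)],.02))
```

```text
[[0.3414 0.2103 0.08  ]
 [0.5284 0.2186 0.08  ]]
pin [[0.4372 0.2113 0.029 ]
 [0.4409 0.1257 0.029 ]
 [0.4431 0.0853 0.029 ]]
rest [[0.4127 0.1168 0.02  ]
 [0.4716 0.1194 0.02  ]]
```

```bash
python3 -m handwheel '[[0.004,-0.001,0.035,-0.2,0.087],[0.004,-0.001,0.07,-0.2,0.087],[0.004,-0.001,0.105,-0.2,0.087],[0.004,-0.001,0.14,-0.2,0.087],[0.004,-0.001,0.16,-0.2,0.087],[0.004,-0.001,0.175,-0.2,0.087],[0.004,-0.001,0.185,-0.2,0.087],[0.004,-0.001,0.185,-0.2,0.087]]'
python3 to.py 0.4397 0.1525 0.031 93
```

```text
time_s: 3.05
tool_pos: [0.4424, 0.1474, 0.0333]
tool_rot: [-179.8, 0.0, 92.4]
force: [-0.1, 0.5, 1.0]
grip_width: 0.087
grasp_force: 0.0
shift [ 0.0052 -0.0025  0.0023] turn -0.56 t 3.05 pos [0.4424 0.1474 0.0333] [-1.7984e+02  3.0000e-02  9.2440e+01] w 0.08697400260658172 gf 0.0 F [-0.1  0.5  1. ] q [ 25.  15. -51. 119.  14.  52. -31.]
```

```bash
python3 -m handwheel '[[0.005,-0.0025,0.001,-0.5,0.087],[0.005,-0.0025,0.001,-0.5,0.05],[0.005,-0.0025,0.001,-0.5,0.04],[0.005,-0.0025,0.001,-0.5,0.02],[0.005,-0.0025,0.001,-0.5,0.02],[0.005,-0.0025,0.001,-0.5,0.02]]' 8
python3 -m handwheel '[[0,0,0,0,0.02],[0,0,0,0,0.02],[0,0,0,0,0.02]]'
python3 to.py 0.4397 0.1525 0.031 93
```

```text
time_s: 3.55
tool_pos: [0.4403, 0.1541, 0.034]
tool_rot: [179.9, 0.0, 93.1]
force: [0.8, -0.0, -0.6]
grip_width: 0.0617
grasp_force: 0.0
time_s: 3.8
tool_pos: [0.4399, 0.1541, 0.0335]
tool_rot: [180.0, 0.0, 93.1]
force: [-0.0, 0.1, -0.8]
grip_width: 0.0414
grasp_force: 0.0
shift [-0.0016 -0.0003  0.0025] turn 0.11 t 3.8 pos [0.4399 0.1541 0.0335] [1.800e+02 1.000e-02 9.311e+01] w 0.04144973422239166 gf 0.0 F [-0.   0.1 -0.8] q [ 25.  15. -51. 119.  14.  52. -31.]
```

```bash
python3 -m handwheel '[[0,0,0,0,0.02],[0,0,0,0,0.02],[0,0,0,0,0.02],[0,0,0,0,0.02]]' 6
python3 -m handwheel '[[0,0,-0.005,0,0.02],[0,0,-0.01,0,0.02],[0,0,-0.015,0,0.02],[0,0,-0.02,0,0.02],[0,0,-0.02,0,0.02]]' 6
python3 - <<'E'
from h import *
c=read_camera("wrist");np.save(f"pics/w3.npy",c,allow_pickle=True);cv2.imwrite(f"pics/w3.png",c["color"])
E
```

```text
time_s: 4.13
tool_pos: [0.4398, 0.1541, 0.0335]
tool_rot: [-180.0, 0.0, 93.1]
force: [-0.1, -0.2, 0.5]
grip_width: 0.0295
grasp_force: 6.0
time_s: 4.55
tool_pos: [0.4407, 0.1544, 0.0548]
tool_rot: [179.9, 0.0, 93.1]
force: [-0.2, -0.3, -1.3]
grip_width: 0.0298
grasp_force: 6.0
```

View pics/w3.png

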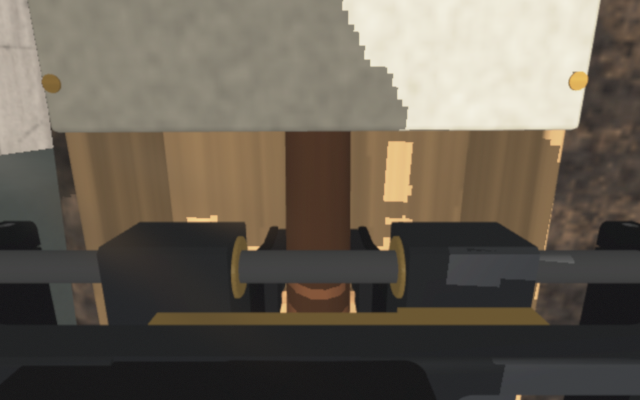

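The pin spans columns 286–350 in front of the cover edge, which is at row 130. Its width by row gives depth, and from that the tilt.

```bash
cat > tilt.py <<'E'
from h import *
def tilt(c,rows,x0=318,show=True):
    T=c["world_from_camera"];hsv=cv2.cvtColor(c["color"],cv2.COLOR_BGR2HSV)
    P=[]
    for r in rows:
        g=cv2.GaussianBlur(c["color"],(3,3),0)[r].astype(float);l=g[:,2]
        e=np.diff(l); a=x0-50+np.argmax(e[x0-50:x0]*-1)+.5; b=x0+np.argmax(e[x0:x0+50])+.5
        d=.030*c["fx"]/(b-a); u=(a+b)/2
        w=T[:3,:3]@np.array([(u-c["cx"])/c["fx"]*d,(r-c["cy"])/c["fy"]*d,d])+T[:3,3]; P.append(w); print(r,a,b,np.round(w,4))
    P=np.array(P);print("fit dz/dy (deg)",np.degrees(np.arctan(np.polyfit(P[:,1],P[:,2],1))[0]))
E
python3 - <<'E'
from tilt import *
c=np.load("pics/w3.npy",allow_pickle=True).item();tilt(c,range(135,225,8))
s=read_camera("scene");cv2.imwrite("pics/s3.png",cv2.resize(s["color"][170:240,240:340],None,fx=6,fy=6))
E
```

```text
135 284.5 349.5 [0.4372 0.2098 0.0388]
143 284.5 350.5 [0.4376 0.2064 0.0421]
151 284.5 350.5 [0.4378 0.2029 0.043 ]
159 284.5 349.5 [0.4377 0.199  0.0415]
167 284.5 349.5 [0.4379 0.1955 0.0424]
175 285.5 349.5 [0.4384 0.1915 0.0408]
183 285.5 349.5 [0.4386 0.1878 0.0418]
191 285.5 349.5 [0.4388 0.1842 0.0427]
199 285.5 349.5 [0.4389 0.1806 0.0436]
207 285.5 349.5 [0.4391 0.1769 0.0445]
215 285.5 349.5 [0.4393 0.1733 0.0454]
223 285.5 349.5 [0.4395 0.1697 0.0463]
fit dz/dy (deg) -7.294128977778051
```

View pics/s3.png

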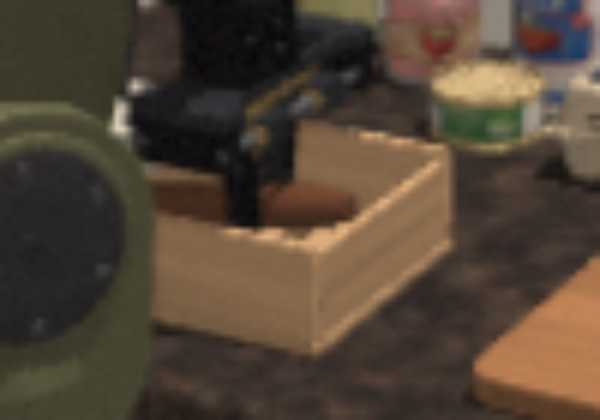

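The pin pivots in the light grip, with a tilt of about 7–8°, and its near end is still below the rim. I'll tilt it further, firm up the grip and re-measure.

```bash
python3 -m handwheel '[[0,0,-0.005,0,0.02],[-0.001,0,-0.01,0,0.02],[-0.002,0,-0.014,0,0.02],[-0.003,0,-0.018,0,0.02],[-0.003,0,-0.018,0,0.02]]' 6
python3 - <<'E'
from tilt import *
c=read_camera("wrist");cv2.imwrite("pics/w4.png",c["color"]);tilt(c,range(150,225,8))
s=read_camera("scene");cv2.imwrite("pics/s4.png",cv2.resize(s["color"][150:240,240:340],None,fx=6,fy=6))
E
```

```text
time_s: 5.07
tool_pos: [0.4407, 0.151, 0.0724]
tool_rot: [179.9, 0.0, 93.1]
force: [0.2, 0.5, -0.5]
grip_width: 0.0302
grasp_force: 6.0
150 286.5 348.5 [0.4378 0.1988 0.0504]
158 286.5 348.5 [0.438  0.1951 0.0514]
166 286.5 348.5 [0.4382 0.1913 0.0523]
174 286.5 349.5 [0.4386 0.1881 0.0559]
182 286.5 349.5 [0.4388 0.1844 0.0568]
190 286.5 349.5 [0.439  0.1807 0.0577]
198 286.5 349.5 [0.4392 0.177  0.0587]
206 285.5 349.5 [0.4391 0.174  0.0621]
214 286.5 349.5 [0.4396 0.1696 0.0605]
222 286.5 349.5 [0.4398 0.1659 0.0614]
fit dz/dy (deg) -20.190766591563474
```

View pics/s4.png

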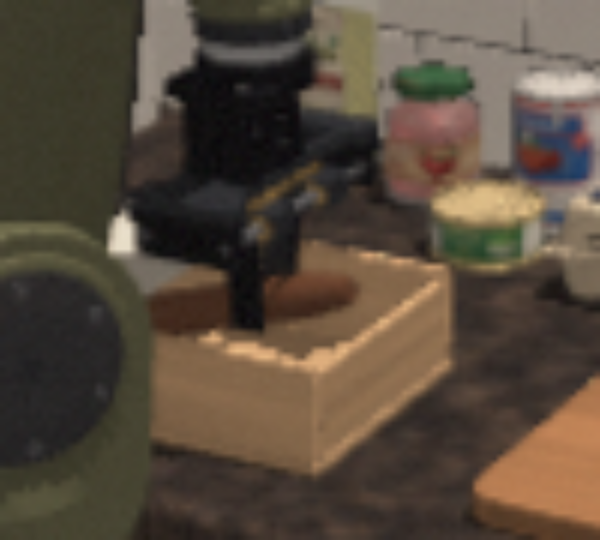

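The near end now stands around rim height with its axis at about 17–18°, leaving about 12 mm to the cover edge. I'll firm the grip and draw along the axis.

```bash
python3 -m handwheel '[[0,0,0,0,0.02],[0,0,0,0,0.02],[-0.008,0,-0.003,0,0.02],[-0.018,0,-0.006,0,0.02],[-0.028,0,-0.0095,0,0.02],[-0.038,0,-0.013,0,0.02],[-0.038,0,-0.013,0,0.02]]' 35
python3 - <<'E'
from tilt import *
c=read_camera("wrist");cv2.imwrite("pics/w5.png",c["color"]);tilt(c,range(130,225,8))
s=read_camera("scene");cv2.imwrite("pics/s5.png",cv2.resize(s["color"][150:240,240:340],None,fx=6,fy=6))
E
```

```text
time_s: 5.75
tool_pos: [0.4425, 0.1113, 0.0847]
tool_rot: [180.0, 0.1, 93.0]
force: [0.1, -0.3, -0.9]
grip_width: 0.029
grasp_force: 35.0
130 286.5 348.5 [0.4392 0.1685 0.0602]
138 286.5 349.5 [0.4396 0.1649 0.0639]
146 286.5 348.5 [0.4396 0.161  0.0621]
154 286.5 348.5 [0.4398 0.1572 0.0631]
162 286.5 348.5 [0.44   0.1535 0.064 ]
170 286.5 349.5 [0.4404 0.1502 0.0676]
178 286.5 349.5 [0.4406 0.1465 0.0685]
186 286.5 349.5 [0.4407 0.1428 0.0695]
194 285.5 349.5 [0.4407 0.1397 0.0729]
202 285.5 349.5 [0.4408 0.1361 0.0738]
210 285.5 349.5 [0.441  0.1324 0.0747]
218 285.5 349.5 [0.4412 0.1288 0.0757]
fit dz/dy (deg) -21.946591731079877
```

View pics/s5.png

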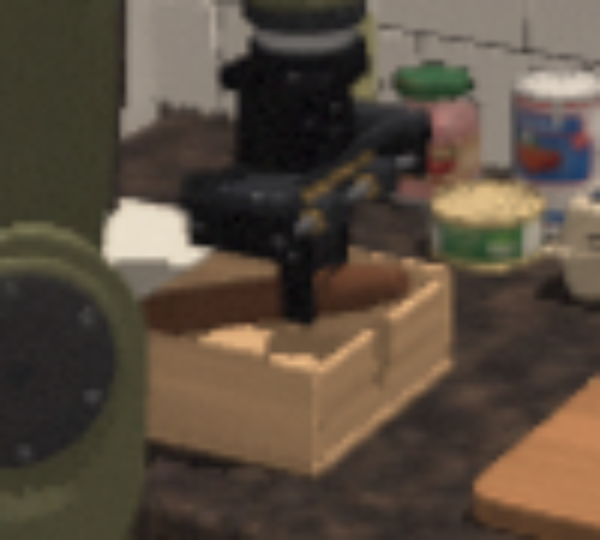

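The near end is over the rim and the wrist force is near zero. I'll continue drawing.

```bash
python3 -m handwheel '[[-0.01,0,-0.005,0,0.02],[-0.02,0,-0.01,0,0.02],[-0.03,0,-0.014,0,0.02],[-0.04,0,-0.018,0,0.02],[-0.05,0,-0.022,0,0.02],[-0.06,0,-0.026,0,0.02],[-0.07,0,-0.03,0,0.02],[-0.07,0,-0.03,0,0.02]]' 35
python3 - <<'E'
from tilt import *
c=read_camera("wrist");cv2.imwrite("pics/w6.png",c["color"]);tilt(c,range(130,225,12))
s=read_camera("scene");cv2.imwrite("pics/s6.png",cv2.resize(s["color"][130:240,240:370],None,fx=5,fy=5))
E
```

```text
time_s: 6.52
tool_pos: [0.4464, 0.0423, 0.1148]
tool_rot: [180.0, 0.0, 93.0]
force: [0.6, -0.8, -0.8]
grip_width: 0.0288
grasp_force: 35.0
130 286.5 349.5 [0.4433 0.0997 0.0931]
142 286.5 363.5 [0.4461 0.0969 0.1245]
154 286.5 348.5 [0.4436 0.0883 0.0932]
166 286.5 349.5 [0.4441 0.0831 0.0973]
178 286.5 349.5 [0.4444 0.0775 0.0987]
190 286.5 349.5 [0.4447 0.072  0.1001]
202 284.5 350.5 [0.4446 0.0684 0.1086]
214 285.5 367.5 [0.4477 0.0721 0.1392]
fit dz/dy (deg) -18.007379908612833
```

View pics/w6.png

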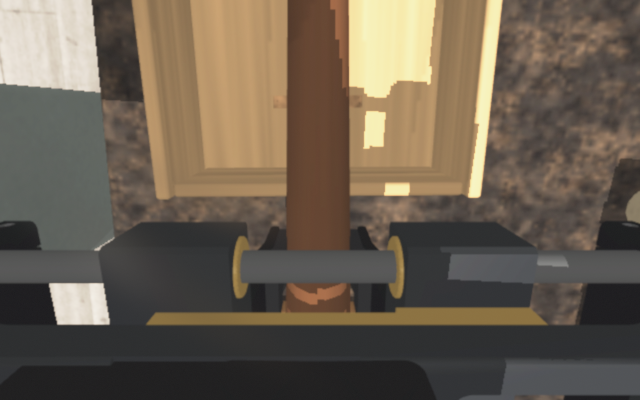

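The pin is clear of the rest and the rim, and its far end is at y≈0.20, just past the cover edge at 0.2145. I'll draw another 30 mm, then lift clear.

```bash
python3 -m handwheel '[[-0.012,0,-0.005,0,0.02],[-0.024,0,-0.01,0,0.02],[-0.035,0,-0.02,0,0.02],[-0.045,0,-0.04,0,0.02],[-0.055,0,-0.06,0,0.02],[-0.065,0,-0.08,0,0.02],[-0.075,0,-0.09,0,0.02],[-0.075,0,-0.09,0,0.02]]' 35
python3 to.py 0.458 -0.255 0.2 93
```

```text
time_s: 7.28
tool_pos: [0.4515, -0.0325, 0.2063]
tool_rot: [179.8, 0.1, 93.0]
force: [0.3, 0.6, -0.7]
grip_width: 0.029
grasp_force: 35.0
shift [-0.2225 -0.0054  0.0067] turn 0.04 t 7.2833 pos [ 0.4515 -0.0325  0.2063] [1.798e+02 1.000e-01 9.304e+01] w 0.028983818663153547 gf 34.9993622303009 F [ 0.3  0.6 -0.7] q [ 45.  -4. -42. 111.  -3.  72.   7.]
```

```bash
python3 -m handwheel '[[-0.03,-0.001,0,0,0.02],[-0.06,-0.002,0,0,0.02],[-0.09,-0.003,0,0,0.02],[-0.12,-0.004,0,0,0.02],[-0.15,-0.005,0,0,0.02],[-0.18,-0.005,0,0,0.02],[-0.205,-0.005,0,0,0.02],[-0.22,-0.005,0,0,0.02]]' 35
python3 to.py 0.458 -0.255 0.2 93
python3 - <<'E'
from tilt import *
np.set_printoptions(precision=4,suppress=True)
c=read_camera("wrist");cv2.imwrite("pics/w7.png",c["color"]);tilt(c,range(20,225,16))
for n,(x0,x1,y0,y1) in {"top":(328,450,140,230),"scene":(318,428,205,256)}.items():
    s=read_camera(n);cv2.imwrite(f"pics/{n}7.png",s["color"])
    hs=cv2.cvtColor(s["color"],cv2.COLOR_BGR2HSV);
    m=cv2.inRange(hs,np.array([8,100,150]),np.array([18,255,255]))
    M=np.zeros_like(m);M[y0:y1,x0:x1]=m[y0:y1,x0:x1]
    k=np.vstack(cv2.findContours(M,0,2)[0]);k=cv2.convexHull(k);w=cast(s,k[:,0],.021)[:,:2].astype(np.float32)
    print(n,cv2.minAreaRect(w),cast(s,cv2.approxPolyDP(k,3,True)[:,0],.021)[:,:2])
E
```

```text
time_s: 7.95
tool_pos: [0.4566, -0.253, 0.2028]
tool_rot: [-179.9, -0.1, 93.0]
force: [-0.3, 0.1, -1.3]
grip_width: 0.0292
grasp_force: 35.0
shift [-0.0021  0.0013  0.0028] turn 0.02 t 7.95 pos [ 0.4566 -0.253   0.2028] [-1.7991e+02 -7.0000e-02  9.3020e+01] w 0.02924166204658761 gf 34.99980479478836 F [-0.3  0.1 -1.3] q [ 55.   6. -31. 103.   3.  72.  27.]
20 286.5 348.5 [ 0.4505 -0.1441  0.1656]
36 287.5 348.5 [ 0.4511 -0.151   0.1645]
52 286.5 348.5 [ 0.4513 -0.1591  0.1694]
68 286.5 348.5 [ 0.4517 -0.1666  0.1712]
84 286.5 348.5 [ 0.4521 -0.1741  0.1731]
100 286.5 348.5 [ 0.4525 -0.1816  0.175 ]
116 286.5 348.5 [ 0.4529 -0.1891  0.1769]
132 286.5 348.5 [ 0.4533 -0.1966  0.1787]
148 286.5 349.5 [ 0.4539 -0.2038  0.1833]
164 286.5 349.5 [ 0.4543 -0.2112  0.1851]
180 286.5 348.5 [ 0.4544 -0.2191  0.1844]
196 286.5 348.5 [ 0.4548 -0.2266  0.1863]
212 286.5 349.5 [ 0.4554 -0.2334  0.1907]
fit dz/dy (deg) -15.777067318456806
top ((0.4681248664855957, -0.20372533798217773), (0.3288929760456085, 0.20780929923057556), 88.12091827392578) [[ 0.3753 -0.364 ]
 [ 0.3605 -0.3155]
 [ 0.3699 -0.0479]
 [ 0.5541 -0.0428]
 [ 0.5725 -0.148 ]
 [ 0.442  -0.3606]]
scene ((0.46057307720184326, -0.20838519930839539), (0.21578100323677063, 0.31837397813796997), 2.2923357486724854) [[ 0.3704 -0.0543]
 [ 0.5475 -0.0504]
 [ 0.5626 -0.357 ]
 [ 0.3676 -0.3655]]
```

The pin is held at about 17° over the board, whose centre is about (0.462, -0.207). I'll lower the far end onto the board with a light grip so it swings level, then firm up.

```bash
python3 -m handwheel '[[0,0.003,0.02,0,0.02],[0,0.006,0.04,0,0.02],[0,0.006,0.06,0,0.02],[0,0.006,0.08,0,0.02],[0,0.006,0.095,0,0.02],[0,0.006,0.105,0,0.02],[0,0.006,0.105,0,0.02]]' 35
python3 -m handwheel '[[0,0,0,0,0.02],[0,0,0.005,0,0.02],[0,0,0.01,0,0.02],[0,0,0.016,0,0.02],[0,0,0.022,0,0.02],[0,0,0.028,0,0.02],[0,0,0.034,0,0.02],[0,0,0.034,0,0.02]]' 6
python3 to.py 0.462 -0.253 0.042 93
```

```text
time_s: 8.68
tool_pos: [0.4619, -0.2482, 0.0973]
tool_rot: [-179.8, -0.2, 93.3]
force: [-0.7, 1.2, -0.9]
grip_width: 0.0292
grasp_force: 35.0
time_s: 9.35
tool_pos: [0.462, -0.2507, 0.064]
tool_rot: [-179.9, -0.1, 93.1]
force: [0.5, 1.4, -0.6]
grip_width: 0.0294
grasp_force: 6.0
shift [-0.0023 -0.0001  0.022 ] turn 0.1 t 9.35 pos [ 0.462  -0.2507  0.064 ] [-1.799e+02 -9.000e-02  9.310e+01] w 0.029405297385326313 gf 6.004238203167915 F [ 0.5  1.4 -0.6] q [ 53.  15. -30. 111.   9.  57.  22.]
```

```bash
python3 -m handwheel '[[0,0,0.005,0,0.02],[0,0,0.01,0,0.02],[0,0,0.014,0,0.02],[0,0,0.017,0,0.02],[0,0,0.019,0,0.02],[0,0,0.02,0,0.02],[0,0,0.02,0,0.02],[0,0,0.02,0,0.02]]' 6
python3 to.py 0.462 -0.253 0.042 93
python3 - <<'E'
from tilt import *
c=read_camera("wrist");tilt(c,range(20,225,20))
E
```

```text
time_s: 10.02
tool_pos: [0.4629, -0.2511, 0.0456]
tool_rot: [-180.0, -0.0, 93.1]
force: [0.1, -0.7, -0.1]
grip_width: 0.0297
grasp_force: 6.0
shift [-0.0019 -0.001   0.0036] turn 0.11 t 10.0167 pos [ 0.4629 -0.2511  0.0456] [-180.     -0.     93.11] w 0.029657299583864 gf 6.000806428492069 F [ 0.1 -0.7 -0.1] q [ 52.  17. -30. 112.  10.  54.  21.]
20 280.5 354.5 [ 0.4571 -0.1493  0.0379]
40 280.5 353.5 [ 0.4573 -0.1567  0.0378]
60 281.5 353.5 [ 0.4579 -0.1644  0.0377]
80 281.5 352.5 [ 0.4581 -0.1723  0.0376]
100 282.5 352.5 [ 0.4588 -0.1804  0.0375]
120 282.5 352.5 [ 0.4592 -0.1887  0.0396]
140 283.5 351.5 [ 0.4597 -0.1974  0.0373]
160 283.5 351.5 [ 0.4601 -0.2059  0.0394]
180 284.5 350.5 [ 0.4606 -0.2153  0.0371]
200 284.5 350.5 [ 0.4611 -0.2241  0.0393]
220 285.5 350.5 [ 0.4618 -0.2337  0.0392]
fit dz/dy (deg) -0.877817599167504
```

```bash
python3 -m handwheel '[[0,0,0.001,0,0.02],[0,0,0.002,0,0.02],[0,0,0.002,0,0.02]]' 6
python3 -m handwheel '[[0,0,0,0,0.02],[0,0,0,0,0.02],[0,0,-0.01,0,0.02],[0,0,-0.03,0,0.02],[0,0,-0.05,0,0.02],[0,0,-0.07,0,0.02],[0,0,-0.09,0,0.02],[0,0,-0.095,0,0.02]]' 45
python3 -m handwheel '[[0,0,0,0,0.02],[0,0,0,0,0.02],[0,0,0,0,0.02],[0,0,0,0,0.02],[0,0,0,0,0.02],[0,0,0,0,0.02]]' 45
python3 - <<'E'
from tilt import *
c=read_camera("wrist");tilt(c,range(20,225,20))
s=read_camera("scene");cv2.imwrite("pics/s9.png",s["color"])
E
```

```text
time_s: 10.32
tool_pos: [0.4629, -0.2513, 0.0435]
tool_rot: [-180.0, 0.0, 93.1]
force: [-0.1, -0.1, -0.7]
grip_width: 0.0299
grasp_force: 6.0
time_s: 10.98
tool_pos: [0.4648, -0.2519, 0.1424]
tool_rot: [179.7, 0.2, 93.1]
force: [-0.2, -0.7, -1.8]
grip_width: 0.0287
grasp_force: 45.0
time_s: 11.48
tool_pos: [0.4625, -0.2509, 0.1377]
tool_rot: [-179.9, -0.1, 93.1]
force: [-0.9, 0.9, -1.4]
grip_width: 0.0284
grasp_force: 45.0
20 280.5 353.5 [ 0.4565 -0.1486  0.128 ]
40 281.5 353.5 [ 0.4571 -0.1561  0.1279]
60 281.5 352.5 [ 0.4573 -0.1639  0.1277]
80 281.5 352.5 [ 0.4577 -0.1721  0.1298]
100 282.5 352.5 [ 0.4584 -0.1802  0.1297]
120 282.5 362.5 [ 0.4607 -0.188   0.1507]
140 283.5 360.5 [ 0.461  -0.1957  0.1474]
160 283.5 351.5 [ 0.4597 -0.2057  0.1316]
180 284.5 350.5 [ 0.4602 -0.2152  0.1292]
200 285.5 350.5 [ 0.4609 -0.2245  0.1291]
220 285.5 349.5 [ 0.4612 -0.2343  0.129 ]
fit dz/dy (deg) -1.5859656851839536
```

View pics/s9.png

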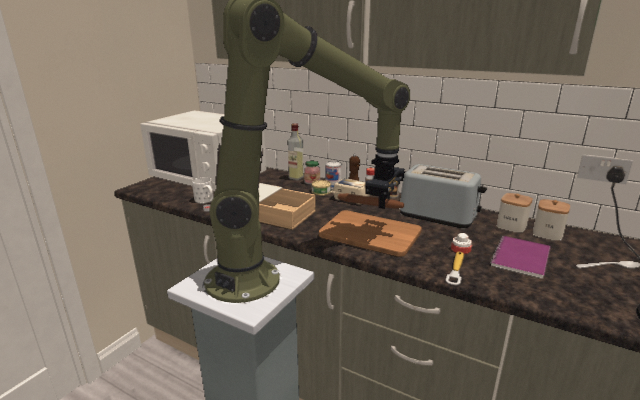

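The scene view shows the pin held level at about (370,200) over the board, with the box and bystanders undisturbed. The tilt is about 1° and the clearance about 9–10 cm, so I'm handing in.

```bash
python3 -c "
from cell import env
print(env.sign_off())"
```

```text
the job is handed in; nothing more can be done
None
```

The rolling pin came out of the box open end first and is held level (within about 1°) over the middle of the board, about 9–10 cm clear; the job was handed in at about 11.5 s of robot time, but no verdict was returned.

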